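# Unlock the die cassette and lift it out by its catches

### The job

The disc puncher's die cassette is locked in the setting block on the bench. Pick up the mallet by its handle, knock the block's sprung brass pin briskly all the way down with the mallet head so that the lock bolt is driven back, and set the mallet down on the bench again, clear of the block. Then pinch the cassette's two orange side catches together, lift the cassette right out of the block and finish while still holding it, level and still, well above the block with both catches pinched; leave everything else on the bench where it is.

Things in the scene. Friction and masses are not known exactly. Their poses are not given: they have to be found in the camera images.
- mallet: Soft-faced mallet, 150 to 250 g, standing on one face of its head. Head: upright cylinder 41 mm across, 64 mm high, steel-grey, white plastic ends. Black rubber handle, level, along the mallet's -x, centre line 32 mm above the lower face: 17 mm wide (y), 26 mm high, 33 to 121 mm out from the head's axis; red collar and end. Origin: centre of the lower (striking) face, z up.
- mallet_grip (a point): Point on the centre line of the mallet's handle, 48 mm out from the head's axis (mallet frame [-48, 0, 32] mm): a good place to hold it, across its 17 mm width. The mallet may tilt a little in the grip under the blow, so drive past the pin's stop or knock again.
- mallet_head (a point): Centre of the mallet's head, on its axis, 32 mm from either face.
- block: Setting block, fixed to the bench: dark base plate 190 x 100 x 10 mm (x -124 to +66 mm) with an aluminium well 84 mm wide, walls up to 46 mm, and before it (-x end, towards the robot) a grey lock housing 48 x 46 mm, 46 mm high, with the knock pin on top. Origin: on the bench under the well's centre; x away from the housing, z up.
- pin_top (a point): Centre of the top of the knock pin: brass mushroom head 22 mm across in a steel collar; top 75.5 mm above the bench when up, 65.5 mm when fully down; axis at [-88, 0] mm in the block's frame. Moves with the pin.
- knock_pin (a joint): Travel of the knock pin in m: 0 up, 0.010 fully down against its stop. A spring (1.5 N rising to 3 N) brings it up again when let go; driving the bolt adds about 1 N.
- lock_bolt (a joint): Travel of the brass lock bolt in m: 0 locked (nose over the cassette's toe: the cassette cannot rise more than 3 mm), 0.006 to 0.0085 driven back and free. The pin's wedge drives it: the first 1.5 mm of pin travel are idle, then bolt travel equals pin travel. Friction keeps it where it was driven. A red-ended rod comes out of the housing's front as it goes back.
- cassette: Die cassette, 200 to 330 g: black frame 89 (x) x 40 (y) mm, steel die plate on top, 64 mm high, standing in the block's well with axes along the block's and its underside 10 mm above the bench; 1 to 2 mm of play. Origin: centre of the underside, z up. Its catches hook under ledges of the well. It must be raised 40 mm to be out of the well.
- cassette_grip (a point): Point midway between the two orange thumb tabs, 64 mm above the cassette's underside, 74 mm above the bench while seated. Pinch here along the cassette's y: tabs 32 mm long (x), from 47 to 79 mm above the underside, outer faces 60 mm apart at rest, 48 mm fully pinched. Beside them are only the well's walls, 28 mm below this point.
- catch_left (a joint): How far the catch on the cassette's +y side is pressed in, in m: 0 out (hooked), 0.006 fully in against its stop; it clears the ledge from 0.004. Its spring takes 1.6 N rising to 4 N.
- catch_right (a joint): The same for the catch on the -y side.
- pin_tin: Bystander: round white tin, 52 mm across, 23 mm high; origin under its centre. Leave it.
- petri_dish: Bystander: petri dish, 60 mm across, 15 mm high; origin under its centre. Leave it.
- bottle_stain: Bystander: glass bottle with a blue cap, 62 mm across, 137 mm high; origin under its centre. Leave it.
- marker_blue: Bystander: white marker pen with a blue cap lying along its y axis, 18 x 138 x 18 mm; origin under its centre. Leave it.
Mind the look-alikes: they are no part of the job. Leave any purple look-alike of the mallet alone.

How it is judged:
By the outcome, as a careful person would: the job done as asked, in the order asked, and still so for the second after the job is handed in, while the arm keeps its last pose, push and grip.
It also fails if it takes over 58 s, if anything falls off the work surface, if the arm or the gripper's body presses on something with over 40 N, if the wrist force passes 120 N, or if a joint passes its speed limit or range.

### The arm

A 6-joint arm with a two-finger parallel gripper is mounted at the origin on a cart in front of the work surface, level with it; the furniture and walls round the work are solid. World frame = base frame: x ahead of the robot, y to its left, z up, the work surface at z = 0. Lengths are in m, angles in rad, forces in N, time in s.
With the tool pointing down it reaches from about 0.325 to 0.85 m from the base axis. Payload 4.4 kg.
Tool frame: the origin (TCP) lies midway between the tips of the shut fingers; the grasp point (between the pads) lies r.grip_point_offset behind it (r.grip_point_offset is the distance from the TCP to the grasp point, in m); z points along the fingers, y is the line along which they close (so a half turn about z gives the same grasp; the last joint's range is limited). The gripper opens to 94 mm and grips with 3 to 60 N. Pads are 16 mm wide; open, the fingers measure 119 mm over their backs; the gripper's body (75 mm by 177 mm) begins 78 mm behind the grasp point.
Start: joints at [-1.321, 0.207, 1.542, -0, 1.393, -0.15], TCP at [0.224, -0.529, 0.168] pointing down, gripper open.
Joint ranges: [-2.73, 2.73], [-0.86, 2.22], [0.23, 2.46], [-1.11, 4.25], [0.08, 2.63], [-2.82, 2.82]. Speed limits (rad/s): [2.79, 2.79, 3.14, 3.14, 3.14, 3.14].

### API

Orientations are given as a 3x3 rotation matrix whose columns are the frame's x, y, z axes.
In Python, from workcell import sensors, imaging, r gives the robot as it stands.
- The arm moves only by the tool servo_tool, never from a script. Its argument "series" is a list of rows, each an object of numbers: "dx", "dy", "dz": the shift along the tool's x, y, z in mm; "ax", "ay", "az": the turn, a rotation vector about the tool's x, y, z in rad; "grip": the opening, from -1 (shut) to 1 (fully open). In form: [{"dx": .., "dy": .., "dz": .., "ax": .., "ay": .., "az": .., "grip": ..}, ...]. A call has 1 to 12 rows; each row shifts and turns the commanded pose from where the row before left it, along the tool's axes as they then stand; what a row does not reach is not made up. A row lasts 1/10 s, in which the tool goes at most 50 mm and 8.59 degrees, less where a joint would pass 70% of its speed; a pose out of reach is approached as far as the arm can. A call with a gripper value outside its range is refused whole. The fingers move at their own pace and stop on an object; "newtons" is the grip in N (left out, the last holds). Time passes only in rows, so rows that do not move let the fingers close. It gives the time, the measured TCP pose, the force, the opening and the grip force at its end, in the units of the state.
- sensors.get_obs(): the state, without advancing time (a new reading comes with each control period).
- imaging.snapshot(name): name is "scene" or "top"; returns a dict with "pixels" (400x640x3 uint8, red, green, blue), "camera_matrix" (3x3 intrinsics, pixels), "R" (3x3) and "t" (3): a world point X has camera coordinates R X + t. Camera axes: x right, y down, z forward; pixel columns grow to the right and rows downward; lengths in m; the calibration is good to about 2 mm. A picture is of the moment at which its call begins. There is no depth.
- r.job_done(): hands the job in; it is judged then, once.
The state is a dict: "clock": time; "q": joint angles; "joint_vel": joint speeds; "joint_torque": joint torques, N m; "eef_pos": TCP position; "eef_rot": TCP orientation; "wrist_force": force on the tool from outside, world axes, zero at the start; "moment": the same for the moment, N m; "grip_width": finger opening in m; "finger_force": force on a finger pad.
Only numpy, scipy, OpenCV 4.12 (cv2) and the standard library are available. Lean on these libraries where they do the work, as an engineer would, in place of code of your own. Each camera call takes 0.05 s, during which the arm holds its last target. There are 200 camera calls.

## Working session

There is one attempt and no reset: what is moved stays moved. The work goes in short steps, Python scripts to look and compute and a tool call to move; the robot and the scene stay as the last step left them, time stands still between calls to the robot, and variables do not carry over. Pictures are saved under pics/ and viewed, at most 10 in all, crops included, and the job is handed in when it is done.

Besides the shell and the picture viewer there is one more tool, called after "Call:" as name(argument=value, ...) on one line, values as JSON. servo_tool: Moves the arm, as the interface text tells. Its arguments: {"type":"object","properties":{"series":{"type":"array"},"newtons":{"type":"number"}},"required":["series"]}

```bash
mkdir -p pics
python3 - <<'E'
from workcell import sensors, imaging, r
import cv2,numpy as np
for n in("scene","top"):
    s=imaging.snapshot(n); cv2.imwrite(f"pics/{n}0.png",s["pixels"][:,:,::-1]); print(n,s["camera_matrix"].tolist(),s["R"].tolist(),s["t"].tolist())
    np.savez(f"pics/{n}0.npz",**s)
o=sensors.get_obs();print(o);print(r.grip_point_offset)
E
```

```text
scene [[519.8667661728658, 0.0, 321.8283444173362], [0.0, 519.8667661728658, 195.9964864030021], [0.0, 0.0, 1.0]] [[0.5091615674368729, -0.8604684504268574, -0.01866933488986026], [-0.6145913245989529, -0.34831313273047476, -0.7077820747201692], [0.6025213705528882, 0.3718494418275839, -0.7061841053433467]] [-0.3249750162605002, 0.3540263849826465, 1.4927380912083035]
top [[505.30582229843424, 0.0, 326.89002315503365], [0.0, 505.30582229843424, 198.14363449068335], [0.0, 0.0, 1.0]] [[-0.02667870496405502, -0.9996369554559665, 0.0037688178738954454], [-0.9854288825271595, 0.02566559362134563, -0.16814040200182997], [0.16798263059826735, -0.008199670163465553, -0.9857558527477768]] [-0.06252162634590629, 0.526424265514347, 1.4641426609933879]
{'clock': 0.1, 'q': array([-1.32049797e+00,  2.07358333e-01,  1.54281118e+00,  2.42597435e-05,
        1.39347629e+00, -1.50493868e-01]), 'joint_vel': array([-0.00089169, -0.00016807, -0.00232302, -0.00169036,  0.0017192 ,
       -0.00065618]), 'joint_torque': array([-4.41010179e-04, -3.71864891e+01, -2.82293415e+01,  7.00345379e-02,
        3.10883042e-02, -4.78770141e-05]), 'eef_pos': array([ 0.22413551, -0.52864655,  0.16679358]), 'eef_rot': array([[ 9.20753959e-01,  3.90143450e-01, -4.85414143e-04],
       [ 3.90143611e-01, -9.20751857e-01,  1.99507955e-03],
       [ 3.31421244e-04, -2.02635862e-03, -9.99997892e-01]]), 'wrist_force': array([ 0.08902345, -0.25927153,  0.62228315]), 'moment': array([ 0.03189291, -0.04717916, -0.01979971]), 'finger_force': 0.0, 'grip_width': 0.09425107655441342}
0.0188
```

View pics/scene0.png

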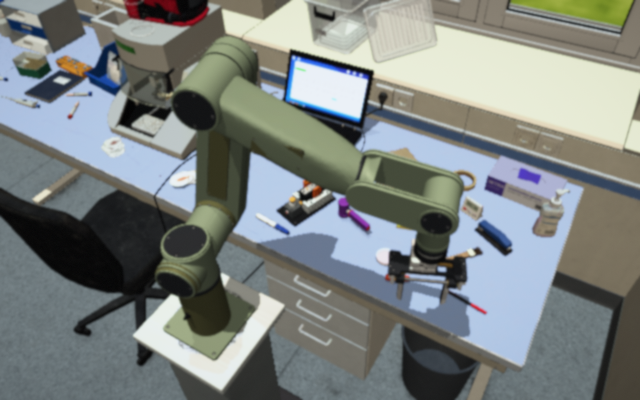

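View pics/top0.png

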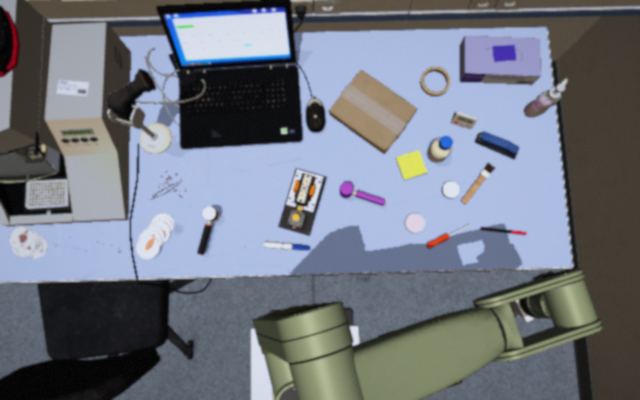

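Two mallets are visible in the top view. One is purple, with its head at (347,188), and is the look-alike. The other has a black handle and a white/grey head at (209,213), which fits the description. The block is at about (302,200). I'll confirm both in an enlarged crop.

Run:
```python
import cv2
a=cv2.imread("pics/top0.png")
c1=cv2.resize(a[195:260,185:235],None,fx=8,fy=8,interpolation=cv2.INTER_CUBIC)[:520]
c2=cv2.resize(a[165:238,275:330],None,fx=7.1233,fy=7.1233,interpolation=cv2.INTER_CUBIC)[:520]
cv2.imwrite("pics/crop1.png",cv2.hconcat([c1,c2[:520]]));print(c1.shape,c2.shape)
```

```text
(520, 400, 3) (520, 392, 3)
```

View pics/crop1.png

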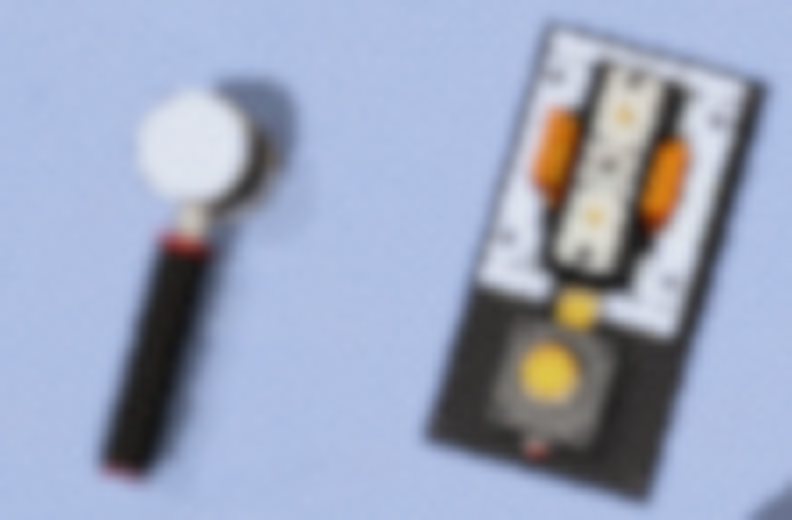

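The crop shows the black mallet with its white face centred at crop (194,147) and its handle running down to (128,460). The block's pin is at (550,372), with the orange tabs near (557,152) and (666,182). Purple is excluded. Next I'll turn these pixels into positions.

```bash
cat > h.py <<'E'
import numpy as np
def ray(s,px,z):
    K,R,t=s["camera_matrix"],s["R"],s["t"]
    c=-R.T@t; d=R.T@np.linalg.solve(K,[px[0],px[1],1]); return (c+d*(z-c[2])/d[2])
def cam(s): return -s["R"].T@s["t"]
E
python3 - <<'E'
from h import *
s=np.load("pics/top0.npz")
print("cam",cam(s).round(3))
A=lambda u,v:((u+.5)/8-.5+185,(v+.5)/8-.5+195)
B=lambda u,v:((u-400+.5)/7.1233-.5+275,(v+.5)/7.1233-.5+165)
h=ray(s,A(194,147),.064);print("head",h.round(4))
a=ray(s,A(187,250),.045);b=ray(s,A(126,465),.045);print("handle",a.round(4),b.round(4),np.linalg.norm(a-h),np.linalg.norm(b-h))
d=h-b;print("yaw",np.degrees(np.arctan2(d[1],d[0])),"handle",np.degrees(np.arctan2(*(a-b)[[1,0]])))
p=ray(s,B(550,372),.0755);t1=ray(s,B(557,152),.089);t2=ray(s,B(666,182),.089)
m=(t1+t2)/2;d=m-p;print("pin",p.round(4),"tabs",t1.round(4),t2.round(4),"mid",m.round(4),np.linalg.norm((m-p)[:2]),"yaw",np.degrees(np.arctan2(d[1],d[0])), "tabyaw",np.degrees(np.arctan2(*(t1-t2)[[1,0]]))-90)
c=[ray(s,B(*q),.01) for q in((427,437),(650,500),(768,88))]
print("corners",np.array(c).round(4))
x=c[2]-c[1];print("yaw",np.degrees(np.arctan2(x[1],x[0])),np.linalg.norm(x),np.linalg.norm(c[0]-c[1]))
mid=(c[0]+c[2])/2;x/=np.linalg.norm(x);print("origin from plate",mid+29e-3*x, "pin from it",mid-59e-3*x)
E
```

```text
cam [ 0.271 -0.064  1.532]
head [0.4864 0.2708 0.064 ]
handle [0.4508 0.2772 0.045 ] [0.3722 0.2985 0.045 ] 0.04084290937779712 0.11899513617272083
yaw -13.649277698751332 handle -15.158353664911173
pin [0.4668 0.0161 0.0755] tabs [0.5554 0.0111 0.089 ] [ 0.5418 -0.0331  0.089 ] mid [ 0.5486 -0.011   0.089 ] 0.08624448505302612 yaw -18.370189033239058 tabyaw -17.11243788486334
corners [[ 0.4491  0.0724  0.01  ]
 [ 0.4198 -0.0217  0.01  ]
 [ 0.5968 -0.0764  0.01  ]]
yaw -17.172400900508652 0.18525353731900224 0.09858615380287492
origin from plate [ 0.55064716 -0.01055636  0.01      ] pin from it [0.46657014 0.01542546 0.01      ]
```

Call:
servo_tool(series=[{"dx": 30.3,"dy": -39,"grip": 1},{"dx": 30.3,"dy": -39,"grip": 1},{"dx": 30.3,"dy": -39,"grip": 1},{"dx": 30.3,"dy": -39,"grip": 1},{"dx": 30.3,"dy": -39,"grip": 1},{"dx": 30.3,"dy": -39,"grip": 1},{"dx": 30.3,"dy": -39,"grip": 1},{"dx": 30.3,"dy": -39,"grip": 1},{"dx": 30.3,"dy": -39,"grip": 1},{"dx": 30.3,"dy": -39,"grip": 1},{"dx": 30.3,"dy": -39,"grip": 1},{"dx": 30.3,"dy": -39,"grip": 1}])

```text
invalid input at $.series[0]: expected keys dx, dy, dz, ax, ay, az, grip
```

Call:
servo_tool(series=[{"dx": 30.3,"dy": -39,"grip": 1},{"dx": 30.3,"dy": -39,"grip": 1},{"dx": 30.3,"dy": -39,"grip": 1},{"dx": 30.3,"dy": -39,"grip": 1},{"dx": 30.3,"dy": -39,"grip": 1},{"az": 0.13,"grip": 1},{"az": 0.13,"grip": 1},{"az": 0.13,"grip": 1},{"az": 0.13,"grip": 1},{"az": 0.13,"grip": 1},{"grip": 1},{"grip": 1}])

```text
invalid input at $.series[0]: expected keys dx, dy, dz, ax, ay, az, grip
```

All keys are required, and neither call moved anything.

Call:
servo_tool(series=[{"dx": 30.3,"dy": -39,"dz": 0,"ax": 0,"ay": 0,"az": 0,"grip": 1},{"dx": 30.3,"dy": -39,"dz": 0,"ax": 0,"ay": 0,"az": 0,"grip": 1},{"dx": 30.3,"dy": -39,"dz": 0,"ax": 0,"ay": 0,"az": 0,"grip": 1},{"dx": 30.3,"dy": -39,"dz": 0,"ax": 0,"ay": 0,"az": 0,"grip": 1},{"dx": 30.3,"dy": -39,"dz": 0,"ax": 0,"ay": 0,"az": 0,"grip": 1},{"dx": 30.3,"dy": -39,"dz": 0,"ax": 0,"ay": 0,"az": 0,"grip": 1},{"dx": 30.3,"dy": -39,"dz": 0,"ax": 0,"ay": 0,"az": 0,"grip": 1},{"dx": 30.3,"dy": -39,"dz": 0,"ax": 0,"ay": 0,"az": 0,"grip": 1},{"dx": 30.3,"dy": -39,"dz": 0,"ax": 0,"ay": 0,"az": 0,"grip": 1},{"dx": 30.3,"dy": -39,"dz": 0,"ax": 0,"ay": 0,"az": 0,"grip": 1},{"dx": 30.3,"dy": -39,"dz": 0,"ax": 0,"ay": 0,"az": 0,"grip": 1},{"dx": 30.3,"dy": -39,"dz": 0,"ax": 0,"ay": 0,"az": 0,"grip": 1}])

```text
clock: 1.3
eef_pos: [0.3764, 0.0454, 0.1678]
eef_rot: [[0.921, 0.39, 0.001], [0.39, -0.921, -0.0], [0.001, 0.001, -1.0]]
wrist_force: [0.7, -0.8, -0.0]
grip_width: 0.0942
finger_force: 0.0
```

Call:
servo_tool(series=[{"dx": 30.3,"dy": -39,"dz": 0,"ax": 0,"ay": 0,"az": 0,"grip": 1},{"dx": 30.3,"dy": -39,"dz": 0,"ax": 0,"ay": 0,"az": 0,"grip": 1},{"dx": 30.3,"dy": -39,"dz": 0,"ax": 0,"ay": 0,"az": 0,"grip": 1},{"dx": 30.3,"dy": -39,"dz": 0,"ax": 0,"ay": 0,"az": 0,"grip": 1},{"dx": 30.3,"dy": -39,"dz": 0,"ax": 0,"ay": 0,"az": 0,"grip": 1},{"dx": 0,"dy": 0,"dz": 0,"ax": 0,"ay": 0,"az": 0.13,"grip": 1},{"dx": 0,"dy": 0,"dz": 0,"ax": 0,"ay": 0,"az": 0.13,"grip": 1},{"dx": 0,"dy": 0,"dz": 0,"ax": 0,"ay": 0,"az": 0.13,"grip": 1},{"dx": 0,"dy": 0,"dz": 0,"ax": 0,"ay": 0,"az": 0.13,"grip": 1},{"dx": 0,"dy": 0,"dz": 0,"ax": 0,"ay": 0,"az": 0.13,"grip": 1},{"dx": 0,"dy": 0,"dz": 0,"ax": 0,"ay": 0,"az": 0,"grip": 1},{"dx": 0,"dy": 0,"dz": 0,"ax": 0,"ay": 0,"az": 0,"grip": 1}])

```text
clock: 2.5
eef_pos: [0.4396, 0.2819, 0.1675]
eef_rot: [[0.97, -0.244, -0.001], [-0.244, -0.97, -0.0], [-0.001, 0.0, -1.0]]
wrist_force: [-0.1, -0.2, 0.3]
grip_width: 0.0938
finger_force: 0.0
```

Call:
servo_tool(series=[{"dx": 0,"dy": 0,"dz": 40,"ax": 0,"ay": 0,"az": 0,"grip": 1},{"dx": 0,"dy": 0,"dz": 40,"ax": 0,"ay": 0,"az": 0,"grip": 1},{"dx": 0,"dy": 0,"dz": 40,"ax": 0,"ay": 0,"az": 0,"grip": 1},{"dx": 0,"dy": 0,"dz": 20,"ax": 0,"ay": 0,"az": 0,"grip": 1},{"dx": 0,"dy": 0,"dz": 14,"ax": 0,"ay": 0,"az": 0,"grip": 0.2},{"dx": 0,"dy": 0,"dz": 0,"ax": 0,"ay": 0,"az": 0,"grip": -0.3},{"dx": 0,"dy": 0,"dz": 0,"ax": 0,"ay": 0,"az": 0,"grip": -0.5},{"dx": 0,"dy": 0,"dz": 0,"ax": 0,"ay": 0,"az": 0,"grip": -1},{"dx": 0,"dy": 0,"dz": 0,"ax": 0,"ay": 0,"az": 0,"grip": -1},{"dx": 0,"dy": 0,"dz": 0,"ax": 0,"ay": 0,"az": 0,"grip": -1},{"dx": 0,"dy": 0,"dz": 0,"ax": 0,"ay": 0,"az": 0,"grip": -1},{"dx": 0,"dy": 0,"dz": 0,"ax": 0,"ay": 0,"az": 0,"grip": -1}], newtons=50)

```text
clock: 3.7
eef_pos: [0.4401, 0.2821, 0.0142]
eef_rot: [[0.969, -0.247, 0.001], [-0.247, -0.969, 0.0], [0.0, -0.0, -1.0]]
wrist_force: [-0.6, -0.9, 0.2]
grip_width: 0.0332
finger_force: 0.0
```

Call:
servo_tool(series=[{"dx": 0,"dy": 0,"dz": 0,"ax": 0,"ay": 0,"az": 0,"grip": -1},{"dx": 0,"dy": 0,"dz": 0,"ax": 0,"ay": 0,"az": 0,"grip": -1},{"dx": 0,"dy": 0,"dz": 0,"ax": 0,"ay": 0,"az": 0,"grip": -1},{"dx": 0,"dy": 0,"dz": 0,"ax": 0,"ay": 0,"az": 0,"grip": -1},{"dx": 0,"dy": 0,"dz": 0,"ax": 0,"ay": 0,"az": 0,"grip": -1},{"dx": 0,"dy": 0,"dz": 0,"ax": 0,"ay": 0,"az": 0,"grip": -1},{"dx": 0,"dy": 0,"dz": 0,"ax": 0,"ay": 0,"az": 0,"grip": -1}])

```text
clock: 4.4
eef_pos: [0.4399, 0.282, 0.0138]
eef_rot: [[0.969, -0.247, -0.0], [-0.247, -0.969, -0.0], [-0.0, 0.0, -1.0]]
wrist_force: [0.1, -0.1, -0.0]
grip_width: 0.0006
finger_force: 0.0
```

Call:
servo_tool(series=[{"dx": 0,"dy": 0,"dz": -20,"ax": 0,"ay": 0,"az": 0,"grip": -1},{"dx": 0,"dy": 0,"dz": -30,"ax": 0,"ay": 0,"az": 0,"grip": -1},{"dx": 0,"dy": 0,"dz": -30,"ax": 0,"ay": 0,"az": 0,"grip": -1},{"dx": 0,"dy": 0,"dz": -30,"ax": 0,"ay": 0,"az": 0,"grip": -1},{"dx": 0,"dy": 0,"dz": -10,"ax": 0,"ay": 0,"az": 0,"grip": -1},{"dx": 0,"dy": 0,"dz": 0,"ax": 0,"ay": 0,"az": 0,"grip": -1},{"dx": 0,"dy": 0,"dz": 0,"ax": 0,"ay": 0,"az": 0,"grip": -1}])

```text
clock: 5.1
eef_pos: [0.439, 0.2816, 0.1325]
eef_rot: [[0.969, -0.247, -0.002], [-0.247, -0.969, -0.001], [-0.002, 0.001, -1.0]]
wrist_force: [-0.3, 0.0, -0.1]
grip_width: 0.0007
finger_force: 0.0
```

Run:
```python
from workcell import sensors, imaging
import cv2,numpy as np
o=sensors.get_obs();print({k:o[k] for k in("eef_pos","grip_width","finger_force","wrist_force","moment")})
for n in("scene","top"):
    s=imaging.snapshot(n); np.savez(f"pics/{n}1.npz",**s)
    p=o["eef_pos"]; K=s["camera_matrix"];c=s["R"]@(p+[.04,0,.02])+s["t"];u=(K@c/c[2])[:2].astype(int);print(n,u)
    a=s["pixels"][max(u[1]-35,0):u[1]+35,u[0]-40:u[0]+40,::-1]
    cv2.imwrite(f"pics/{n}1c.png",cv2.resize(a,(400,350),interpolation=cv2.INTER_CUBIC))
cv2.imwrite("pics/c1.png",cv2.hconcat([cv2.imread("pics/scene1c.png"),cv2.imread("pics/top1c.png")]))
```

```text
{'eef_pos': array([0.439009  , 0.28157024, 0.13246394]), 'grip_width': 0.0006882792604257916, 'finger_force': 0.0, 'wrist_force': array([-0.31646166,  0.01930721, -0.06192059]), 'moment': array([ 0.06507426, -0.00451826,  0.01766641])}
scene [226 153]
top [197 211]
```

View pics/c1.png

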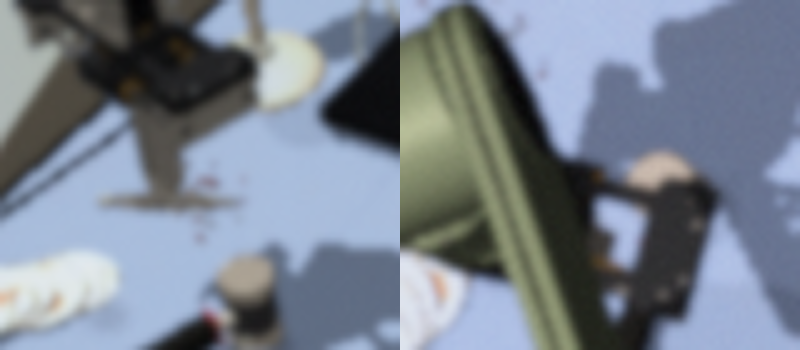

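```bash
python3 - <<'E'
from h import *
from workcell import sensors
o=sensors.get_obs();print(o["eef_rot"].round(3))
for n in("scene","top"):
    for i in (0,1):
        s=np.load(f"pics/{n}{i}.npz")
        for l,p in dict(head=[.4864,.2708,.064],tcp=o["eef_pos"],pin=[.4667,.0158,.0755],eef0=[.2241,-.5286,.1668]).items():
            c=s["R"]@np.array(p)+s["t"];print(n,i,l,(s["camera_matrix"]@c/c[2])[:2].round(1))
E
python3 -c "
import cv2,numpy as np
s=np.load('pics/scene1.npz')['pixels'][90:230,150:330,::-1];cv2.imwrite('pics/c2.png',cv2.resize(s,(720,560),interpolation=cv2.INTER_CUBIC))"
```

```text
[[ 0.969 -0.247 -0.004]
 [-0.247 -0.969 -0.002]
 [-0.003  0.002 -1.   ]]
scene 0 head [233.9 172.1]
scene 0 tcp [220.  164.7]
scene 0 pin [291.  198.5]
scene 0 eef0 [417.2 307.8]
scene 1 head [233.9 172.1]
scene 1 tcp [220.  164.7]
scene 1 pin [291.  198.5]
scene 1 eef0 [417.2 307.8]
top 0 head [208.8 212.9]
top 0 tcp [199.3 226.7]
top 0 pin [295.7 216.8]
top 0 eef0 [500.3 297.6]
top 1 head [208.8 212.9]
top 1 tcp [199.3 226.7]
top 1 pin [295.7 216.8]
top 1 eef0 [500.3 297.6]
```

View pics/c2.png

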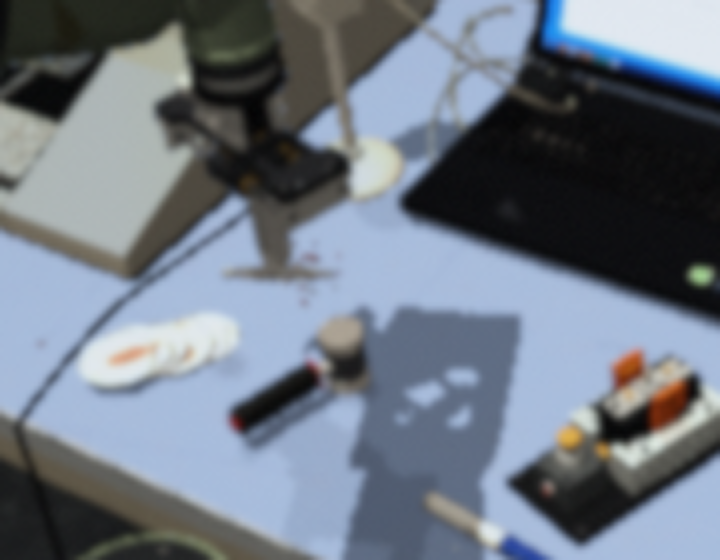

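The crop shows the mallet unmoved (head at crop (342,330)) and the fingers shut on nothing. The tips look about 7 px higher than the reported TCP projects. I'll touch a bare patch of bench with the shut fingers to find the true offset.

Call:
servo_tool(series=[{"dx": 28.4,"dy": 30.6,"dz": 0,"ax": 0,"ay": 0,"az": 0,"grip": -1},{"dx": 28.4,"dy": 30.6,"dz": 0,"ax": 0,"ay": 0,"az": 0,"grip": -1},{"dx": 28.4,"dy": 30.6,"dz": 0,"ax": 0,"ay": 0,"az": 0,"grip": -1},{"dx": 0,"dy": 0,"dz": 40,"ax": 0,"ay": 0,"az": 0,"grip": -1},{"dx": 0,"dy": 0,"dz": 40,"ax": 0,"ay": 0,"az": 0,"grip": -1},{"dx": 0,"dy": 0,"dz": 10,"ax": 0,"ay": 0,"az": 0,"grip": -1},{"dx": 0,"dy": 0,"dz": 10,"ax": 0,"ay": 0,"az": 0,"grip": -1},{"dx": 0,"dy": 0,"dz": 10,"ax": 0,"ay": 0,"az": 0,"grip": -1},{"dx": 0,"dy": 0,"dz": 5,"ax": 0,"ay": 0,"az": 0,"grip": -1},{"dx": 0,"dy": 0,"dz": 0,"ax": 0,"ay": 0,"az": 0,"grip": -1}])

```text
clock: 6.2
eef_pos: [0.5001, 0.1723, 0.0191]
eef_rot: [[0.969, -0.246, 0.001], [-0.246, -0.969, 0.0], [0.0, -0.0, -1.0]]
wrist_force: [0.3, -0.6, 0.3]
grip_width: 0.0004
finger_force: 0.0
```

Run:
```python
from workcell import sensors, imaging
import cv2,numpy as np
o=sensors.get_obs();print({k:o[k] for k in("eef_pos","wrist_force")})
L=[]
for n in("scene","top"):
    s=imaging.snapshot(n); np.savez(f"pics/{n}2.npz",**s)
    c=s["R"]@o["eef_pos"]+s["t"];u=(s["camera_matrix"]@c/c[2])[:2];print(n,u)
    x,y=u.astype(int)-[40,40]; L.append(cv2.resize(s["pixels"][y:y+70,x:x+80,::-1],(400,350),interpolation=cv2.INTER_CUBIC))
    print("crop origin",x,y,"tcp in crop",(u-[x,y])*5)
cv2.imwrite("pics/c3.png",cv2.hconcat(L))
```

```text
{'eef_pos': array([0.50012036, 0.17234346, 0.01909611]), 'wrist_force': array([ 0.25581709, -0.59393566,  0.31478513])}
scene [260.11366632 188.41871493]
crop origin 220 148 tcp in crop [200.56833159 202.09357467]
top [244.84839715 209.65375445]
crop origin 204 169 tcp in crop [204.24198575 203.26877225]
```

View pics/c3.png

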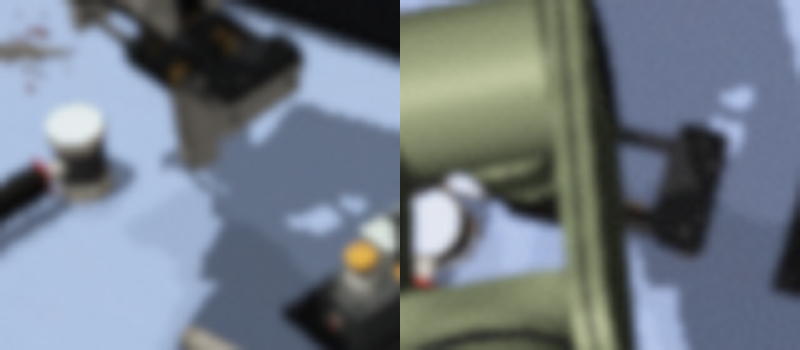

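Run:
```python
from h import *
p=np.array([.5001,.1723,.0191]);yv=np.array([.246,.969,0]);xv=np.array([.969,-.246,0])
s=np.load("pics/top2.npz")
for h in(.1,.16):
  for a,b in((0,-.0885),(.0375,-.0885),(-.0375,-.0885)):
    q=p+[0,0,h]+b*yv+a*xv;c=s["R"]@q+s["t"];print("body corner h",h,a,(((s["camera_matrix"]@c/c[2])[:2]-[204,169])*5).round())
s=np.load("pics/scene2.npz")
for z in(0,.019,.035,.05):print(z,ray(s,(259,181),z).round(3))
```

```text
body corner h 0.1 0 [329. 212.]
body corner h 0.1 0.0375 [344. 148.]
body corner h 0.1 -0.0375 [313. 276.]
body corner h 0.16 0 [317. 196.]
body corner h 0.16 0.0375 [333. 129.]
body corner h 0.16 -0.0375 [300. 263.]
0 [0.545 0.212 0.   ]
0.019 [0.53  0.198 0.019]
0.035 [0.517 0.187 0.035]
0.05 [0.504 0.176 0.05 ]
```

Call:
servo_tool(series=[{"dx": 0,"dy": 0,"dz": 4,"ax": 0,"ay": 0,"az": 0,"grip": -1},{"dx": 0,"dy": 0,"dz": 4,"ax": 0,"ay": 0,"az": 0,"grip": -1},{"dx": 0,"dy": 0,"dz": 4,"ax": 0,"ay": 0,"az": 0,"grip": -1},{"dx": 0,"dy": 0,"dz": 0,"ax": 0,"ay": 0,"az": 0,"grip": -1}])

```text
clock: 6.7
eef_pos: [0.4991, 0.1719, 0.0061]
eef_rot: [[0.969, -0.247, -0.002], [-0.247, -0.969, -0.0], [-0.001, 0.001, -1.0]]
wrist_force: [0.7, 0.8, -0.7]
grip_width: 0.0008
finger_force: 0.0
```

Call:
servo_tool(series=[{"dx": 0,"dy": 0,"dz": 4,"ax": 0,"ay": 0,"az": 0,"grip": -1},{"dx": 0,"dy": 0,"dz": 4,"ax": 0,"ay": 0,"az": 0,"grip": -1},{"dx": 0,"dy": 0,"dz": 4,"ax": 0,"ay": 0,"az": 0,"grip": -1},{"dx": 0,"dy": 0,"dz": 0,"ax": 0,"ay": 0,"az": 0,"grip": -1}])

```text
clock: 7.1
eef_pos: [0.4991, 0.1718, -0.006]
eef_rot: [[0.969, -0.247, -0.002], [-0.247, -0.969, -0.0], [-0.001, 0.001, -1.0]]
wrist_force: [0.3, 0.5, 0.1]
grip_width: 0.0008
finger_force: 0.0
```

Call:
servo_tool(series=[{"dx": 0,"dy": 0,"dz": 4,"ax": 0,"ay": 0,"az": 0,"grip": -1},{"dx": 0,"dy": 0,"dz": 4,"ax": 0,"ay": 0,"az": 0,"grip": -1},{"dx": 0,"dy": 0,"dz": 0,"ax": 0,"ay": 0,"az": 0,"grip": -1}])

```text
clock: 7.4
eef_pos: [0.4992, 0.1719, -0.0138]
eef_rot: [[0.969, -0.247, -0.001], [-0.247, -0.969, -0.0], [-0.001, 0.001, -1.0]]
wrist_force: [-0.2, -0.5, 0.1]
grip_width: 0.0003
finger_force: 0.0
```

Reported z is now negative with no contact, so the reported TCP is too low. I'll continue in small steps.

Call:
servo_tool(series=[{"dx": 0,"dy": 0,"dz": 4,"ax": 0,"ay": 0,"az": 0,"grip": -1},{"dx": 0,"dy": 0,"dz": 4,"ax": 0,"ay": 0,"az": 0,"grip": -1},{"dx": 0,"dy": 0,"dz": 0,"ax": 0,"ay": 0,"az": 0,"grip": -1}])

```text
clock: 7.7
eef_pos: [0.4992, 0.1719, -0.0219]
eef_rot: [[0.969, -0.247, -0.001], [-0.247, -0.969, -0.0], [-0.001, 0.001, -1.0]]
wrist_force: [-0.5, 0.1, 0.5]
grip_width: 0.0005
finger_force: 0.0
```

Call:
servo_tool(series=[{"dx": 0,"dy": 0,"dz": 3,"ax": 0,"ay": 0,"az": 0,"grip": -1},{"dx": 0,"dy": 0,"dz": 0,"ax": 0,"ay": 0,"az": 0,"grip": -1}])

```text
clock: 7.9
eef_pos: [0.4996, 0.1719, -0.0245]
eef_rot: [[0.969, -0.247, -0.001], [-0.247, -0.969, -0.0], [-0.001, 0.0, -1.0]]
wrist_force: [0.4, 0.0, 0.4]
grip_width: 0.0007
finger_force: 0.0
```

Call:
servo_tool(series=[{"dx": 0,"dy": 0,"dz": 3,"ax": 0,"ay": 0,"az": 0,"grip": -1},{"dx": 0,"dy": 0,"dz": 0,"ax": 0,"ay": 0,"az": 0,"grip": -1}])

```text
clock: 8.1
eef_pos: [0.4995, 0.172, -0.0275]
eef_rot: [[0.969, -0.247, -0.001], [-0.247, -0.969, -0.0], [-0.001, 0.0, -1.0]]
wrist_force: [0.2, 0.7, -0.8]
grip_width: 0.0006
finger_force: 0.0
```

Call:
servo_tool(series=[{"dx": 0,"dy": 0,"dz": 2,"ax": 0,"ay": 0,"az": 0,"grip": -1},{"dx": 0,"dy": 0,"dz": 0,"ax": 0,"ay": 0,"az": 0,"grip": -1}])

```text
clock: 8.3
eef_pos: [0.4997, 0.172, -0.0294]
eef_rot: [[0.969, -0.247, -0.0], [-0.247, -0.969, -0.0], [-0.0, 0.0, -1.0]]
wrist_force: [-0.7, 0.0, 0.3]
grip_width: 0.0003
finger_force: 0.0
```

Call:
servo_tool(series=[{"dx": 0,"dy": 0,"dz": 2,"ax": 0,"ay": 0,"az": 0,"grip": -1},{"dx": 0,"dy": 0,"dz": 0,"ax": 0,"ay": 0,"az": 0,"grip": -1}])

```text
clock: 8.5
eef_pos: [0.4997, 0.172, -0.0314]
eef_rot: [[0.969, -0.247, -0.0], [-0.247, -0.969, -0.0], [-0.0, 0.0, -1.0]]
wrist_force: [-0.4, -0.0, -0.1]
grip_width: 0.0006
finger_force: 0.0
```

Call:
servo_tool(series=[{"dx": 0,"dy": 0,"dz": 2,"ax": 0,"ay": 0,"az": 0,"grip": -1},{"dx": 0,"dy": 0,"dz": 0,"ax": 0,"ay": 0,"az": 0,"grip": -1}])

```text
clock: 8.7
eef_pos: [0.4996, 0.172, -0.0334]
eef_rot: [[0.969, -0.247, -0.0], [-0.247, -0.969, -0.0], [-0.0, 0.0, -1.0]]
wrist_force: [0.0, -0.7, -0.9]
grip_width: 0.0002
finger_force: 0.0
```

Call:
servo_tool(series=[{"dx": 0,"dy": 0,"dz": 2,"ax": 0,"ay": 0,"az": 0,"grip": -1},{"dx": 0,"dy": 0,"dz": 0,"ax": 0,"ay": 0,"az": 0,"grip": -1}])

```text
clock: 8.9
eef_pos: [0.4996, 0.172, -0.0354]
eef_rot: [[0.969, -0.247, -0.001], [-0.247, -0.969, -0.0], [-0.0, 0.0, -1.0]]
wrist_force: [-0.2, 0.4, 0.7]
grip_width: 0.0004
finger_force: 0.0
```

Call:
servo_tool(series=[{"dx": 0,"dy": 0,"dz": 2,"ax": 0,"ay": 0,"az": 0,"grip": -1},{"dx": 0,"dy": 0,"dz": 0,"ax": 0,"ay": 0,"az": 0,"grip": -1}])

```text
clock: 9.1
eef_pos: [0.4999, 0.172, -0.0372]
eef_rot: [[0.969, -0.247, 0.0], [-0.247, -0.969, 0.0], [0.0, -0.0, -1.0]]
wrist_force: [0.4, 0.1, 0.4]
grip_width: 0.0004
finger_force: 0.0
```

Call:
servo_tool(series=[{"dx": 0,"dy": 0,"dz": 2,"ax": 0,"ay": 0,"az": 0,"grip": -1},{"dx": 0,"dy": 0,"dz": 0,"ax": 0,"ay": 0,"az": 0,"grip": -1}])

```text
clock: 9.3
eef_pos: [0.5, 0.172, -0.0374]
eef_rot: [[0.969, -0.246, -0.001], [-0.246, -0.969, -0.0], [-0.0, 0.0, -1.0]]
wrist_force: [-4.8, -0.5, 13.1]
grip_width: 0.0008
finger_force: 6.4
```

Contact at reported z = -0.037 gives true z = reported + 37 mm. The scene ray for the tip at that height gives (0.499, 0.172), so there is no lateral error. Next I go back to the mallet with this correction.

Call:
servo_tool(series=[{"dx": 0,"dy": 0,"dz": -12,"ax": 0,"ay": 0,"az": 0,"grip": -1},{"dx": 0,"dy": 0,"dz": -45,"ax": 0,"ay": 0,"az": 0,"grip": 0},{"dx": 0,"dy": 0,"dz": -45,"ax": 0,"ay": 0,"az": 0,"grip": 0},{"dx": -28.5,"dy": -30.8,"dz": 0,"ax": 0,"ay": 0,"az": 0,"grip": 0},{"dx": -28.5,"dy": -30.8,"dz": 0,"ax": 0,"ay": 0,"az": 0,"grip": 0},{"dx": -28.5,"dy": -30.8,"dz": 0,"ax": 0,"ay": 0,"az": 0,"grip": 0},{"dx": 0,"dy": 0,"dz": 0,"ax": 0,"ay": 0,"az": 0,"grip": 0},{"dx": 0,"dy": 0,"dz": 0,"ax": 0,"ay": 0,"az": 0,"grip": 0}])

```text
clock: 10.1
eef_pos: [0.4394, 0.2832, 0.0631]
eef_rot: [[0.97, -0.244, 0.001], [-0.244, -0.97, -0.0], [0.001, 0.0, -1.0]]
wrist_force: [0.6, -0.2, -0.5]
grip_width: 0.0465
finger_force: 0.0
```

Call:
servo_tool(series=[{"dx": 0,"dy": 0,"dz": 35,"ax": 0,"ay": 0,"az": 0,"grip": 0},{"dx": 0,"dy": 0,"dz": 35,"ax": 0,"ay": 0,"az": 0,"grip": 0},{"dx": 0,"dy": 0,"dz": 15,"ax": 0,"ay": 0,"az": 0,"grip": 0},{"dx": 0,"dy": 0,"dz": 0,"ax": 0,"ay": 0,"az": 0,"grip": -1},{"dx": 0,"dy": 0,"dz": 0,"ax": 0,"ay": 0,"az": 0,"grip": -1},{"dx": 0,"dy": 0,"dz": 0,"ax": 0,"ay": 0,"az": 0,"grip": -1},{"dx": 0,"dy": 0,"dz": 0,"ax": 0,"ay": 0,"az": 0,"grip": -1},{"dx": 0,"dy": 0,"dz": 0,"ax": 0,"ay": 0,"az": 0,"grip": -1},{"dx": 0,"dy": 0,"dz": 0,"ax": 0,"ay": 0,"az": 0,"grip": -1},{"dx": 0,"dy": 0,"dz": 0,"ax": 0,"ay": 0,"az": 0,"grip": -1}], newtons=50)

```text
clock: 11.1
eef_pos: [0.4413, 0.2831, -0.0208]
eef_rot: [[0.969, -0.246, 0.003], [-0.246, -0.969, 0.001], [0.003, -0.001, -1.0]]
wrist_force: [-0.8, -1.2, 6.0]
grip_width: 0.0161
finger_force: 50.0
```

Call:
servo_tool(series=[{"dx": 0,"dy": 0,"dz": -20,"ax": 0,"ay": 0,"az": 0,"grip": -1},{"dx": 0,"dy": 0,"dz": -40,"ax": 0,"ay": 0,"az": 0,"grip": -1},{"dx": 0,"dy": 0,"dz": -40,"ax": 0,"ay": 0,"az": 0,"grip": -1},{"dx": 0,"dy": 0,"dz": -20,"ax": 0,"ay": 0,"az": 0,"grip": -1},{"dx": 0,"dy": 0,"dz": 0,"ax": 0,"ay": 0,"az": 0,"grip": -1},{"dx": 7.3,"dy": 42,"dz": 0,"ax": 0,"ay": 0,"az": 0,"grip": -1},{"dx": 7.3,"dy": 42,"dz": 0,"ax": 0,"ay": 0,"az": 0,"grip": -1},{"dx": 7.3,"dy": 42,"dz": 0,"ax": 0,"ay": 0,"az": 0,"grip": -1},{"dx": 7.3,"dy": 42,"dz": 0,"ax": 0,"ay": 0,"az": 0,"grip": -1},{"dx": 7.3,"dy": 42,"dz": 0,"ax": 0,"ay": 0,"az": 0,"grip": -1},{"dx": 7.3,"dy": 42,"dz": 0,"ax": 0,"ay": 0,"az": 0,"grip": -1},{"dx": 0,"dy": 0,"dz": 0,"ax": 0,"ay": 0,"az": 0,"grip": -1}])

```text
clock: 12.3
eef_pos: [0.4176, 0.0237, 0.0955]
eef_rot: [[0.967, -0.253, -0.005], [-0.253, -0.967, -0.001], [-0.004, 0.002, -1.0]]
wrist_force: [-0.6, 0.5, -1.3]
grip_width: 0.0168
finger_force: 50.0
```

```bash
cat > look.py <<'E'
from workcell import sensors, imaging
import cv2,numpy as np,sys
def look(name,p,out,hw=40,hh=30,f=8):
    s=imaging.snapshot(name); np.savez(out+".npz",**s)
    c=s["R"]@np.array(p)+s["t"];u=(s["camera_matrix"]@c/c[2])[:2].astype(int);x,y=u-[hw,hh]
    print("origin",x,y); cv2.imwrite(out+".png",cv2.resize(s["pixels"][y:y+2*hh,x:x+2*hw,::-1],None,fx=f,fy=f,interpolation=cv2.INTER_CUBIC))
E
python3 -c "
from look import *
o=sensors.get_obs();print(o['eef_pos'],o['wrist_force'],o['moment'],o['grip_width'])
look('scene',[.4667,.0158,.10],'pics/c4',50,37)"
```

```text
[0.41760552 0.02366586 0.09548818] [-0.57837638  0.52763676 -1.34636814] [0.14836097 0.05974125 0.03972478] 0.016810197042406667
origin 240 156
```

View pics/c4.png

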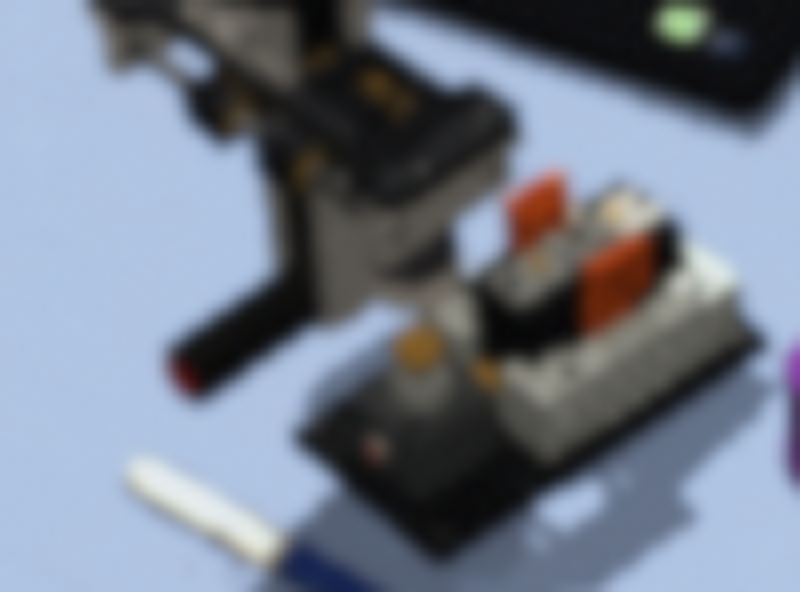

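The picture shows the mallet held level, with its head at (420,270), directly above the pin at (420,350).

Call:
servo_tool(series=[{"dx": 0,"dy": 0,"dz": 0,"ax": 0,"ay": 0,"az": 0,"grip": -1},{"dx": 0,"dy": 0,"dz": 0,"ax": 0,"ay": 0,"az": 0,"grip": -1}])

```text
clock: 12.55
eef_pos: [0.4191, 0.0288, 0.0968]
eef_rot: [[0.969, -0.245, -0.002], [-0.245, -0.969, 0.001], [-0.002, -0.0, -1.0]]
wrist_force: [-0.6, 0.5, -2.4]
grip_width: 0.0166
finger_force: 50.0
```

Call:
servo_tool(series=[{"dx": 0,"dy": 0,"dz": 20,"ax": 0,"ay": 0,"az": 0,"grip": -1},{"dx": 0,"dy": 0,"dz": 38,"ax": 0,"ay": 0,"az": 0,"grip": -1},{"dx": 0,"dy": 0,"dz": 0,"ax": 0,"ay": 0,"az": 0,"grip": -1}], newtons=60)

```text
clock: 12.85
eef_pos: [0.418, 0.0291, 0.0377]
eef_rot: [[0.97, -0.244, -0.005], [-0.244, -0.97, 0.0], [-0.005, 0.001, -1.0]]
wrist_force: [0.0, 0.4, 0.1]
grip_width: 0.0163
finger_force: 60.0
```

Call:
servo_tool(series=[{"dx": 0,"dy": 0,"dz": -35,"ax": 0,"ay": 0,"az": 0,"grip": -1},{"dx": 0,"dy": 0,"dz": -30,"ax": 0,"ay": 0,"az": 0,"grip": -1},{"dx": 0,"dy": 0,"dz": 0,"ax": 0,"ay": 0,"az": 0,"grip": -1},{"dx": 0,"dy": 0,"dz": 0,"ax": 0,"ay": 0,"az": 0,"grip": -1}])

```text
clock: 13.25
eef_pos: [0.4202, 0.0287, 0.1047]
eef_rot: [[0.97, -0.244, 0.001], [-0.244, -0.97, 0.0], [0.001, -0.0, -1.0]]
wrist_force: [-0.4, 0.0, -3.0]
grip_width: 0.0168
finger_force: 60.0
```

```bash
python3 -c "
from look import *
look('scene',[.4667,.0158,.10],'pics/c5',50,37)"
```

```text
origin 240 156
```

View pics/c5.png

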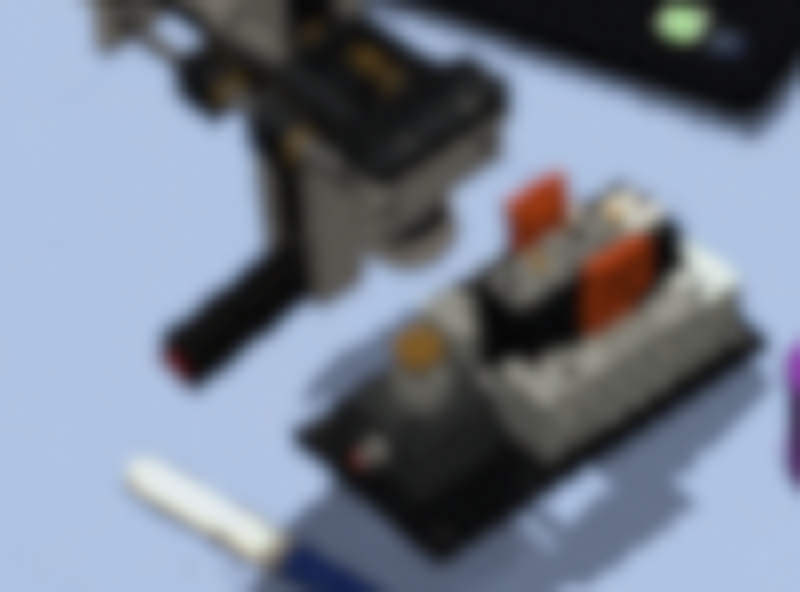

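The brass bolt nose at (487,372) is gone and the red rod end has come out from (375,447) to (355,457). The mallet tilted slightly, with the handle end down. I'll quantify the bolt travel and the tilt.

Run:
```python
from h import *
import cv2
from scipy import ndimage
u=[]
for i in (4,5):
    s=np.load(f"pics/c{i}.npz");a=s["pixels"].astype(float)
    y0,x0=206,276; c=a[y0:220,x0:296]; w=np.clip(c[...,0]-c[...,1]*.5-c[...,2]*.5-12,0,None)
    cy,cx=ndimage.center_of_mass(w);u.append(np.array([cx+x0,cy+y0]));print(u[-1],w.sum())
P=lambda p:(lambda c:(s["camera_matrix"]@c/c[2])[:2])(s["R"]@np.array(p)+s["t"])
base=np.array([.55,-.0107,0]);X=np.array([.954,-.301,0])
p0=base-.112*X+[0,0,.025]; g=(P(p0-.01*X)-P(p0))
print("px per 10mm",g,"proj",P(p0),"travel mm",10*np.dot(u[1]-u[0],g)/g.dot(g))
# handle end red cap now
c=s["pixels"][195:207,256:270].astype(float);w=np.clip(c[...,0]-c[...,1]*.5-c[...,2]*.5-20,0,None);cy,cx=ndimage.center_of_mass(w);e=np.array([cx+256,cy+195])
t=np.array([.4202,.0287,.1047+.0373+.0155])
xm=np.array([.97,-.244,0])
for th in range(0,21,2):
    q=t-.073*(np.cos(np.radians(th))*xm+np.array([0,0,np.sin(np.radians(th))]));print(th,P(q).round(1),end=' ')
print("seen",e)
```

```text
[286.25490196 212.05882353] 25.5
[284.18947368 213.05263158] 47.5
px per 10mm [-2.31158096  1.47762428] proj [286.31029257 212.6139029 ] travel mm 8.294223473612968
0 [260.4 199.7] 2 [260.5 200.3] 4 [260.6 200.9] 6 [260.8 201.4] 8 [260.9 201.9] 10 [261.1 202.4] 12 [261.3 202.9] 14 [261.5 203.4] 16 [261.8 203.8] 18 [262.  204.2] 20 [262.3 204.6] seen [262.         200.53448276]
```

The bolt travelled about 8.3 mm, so the pin went fully down. I'll carry the mallet back to its old spot, levelling it by about 5°.

Call:
servo_tool(series=[{"dx": -7,"dy": -42,"dz": 0,"ax": 0,"ay": 0,"az": 0,"grip": -1},{"dx": -7,"dy": -42,"dz": 0,"ax": 0,"ay": 0,"az": 0,"grip": -1},{"dx": -7,"dy": -42,"dz": 0,"ax": 0,"ay": 0,"az": 0,"grip": -1},{"dx": -7,"dy": -42,"dz": 0,"ax": 0,"ay": 0,"az": 0,"grip": -1},{"dx": -7,"dy": -42,"dz": 0,"ax": 0,"ay": 0,"az": 0,"grip": -1},{"dx": -7,"dy": -42,"dz": 0,"ax": 0,"ay": 0,"az": 0,"grip": -1},{"dx": 0,"dy": 0,"dz": 40,"ax": 0,"ay": 0,"az": 0,"grip": -1},{"dx": 0,"dy": 0,"dz": 40,"ax": 0,"ay": 0,"az": 0,"grip": -1},{"dx": 0,"dy": 0,"dz": 30,"ax": 0,"ay": 0,"az": 0,"grip": -1},{"dx": 0,"dy": 0,"dz": 0,"ax": 0,"ay": -0.087,"az": 0,"grip": -1},{"dx": 0,"dy": 0,"dz": 0,"ax": 0,"ay": 0,"az": 0,"grip": -1},{"dx": 0,"dy": 0,"dz": 0,"ax": 0,"ay": 0,"az": 0,"grip": -1}])

```text
clock: 14.5
eef_pos: [0.4413, 0.282, -0.0063]
eef_rot: [[0.965, -0.247, -0.084], [-0.246, -0.969, 0.021], [-0.087, 0.001, -0.996]]
wrist_force: [1.1, 1.3, -2.2]
grip_width: 0.017
finger_force: 60.0
```

```bash
python3 -c "
from look import *
look('scene',[.46,.278,.04],'pics/c6',40,30,8)"
```

```text
origin 188 150
```

View pics/c6.png

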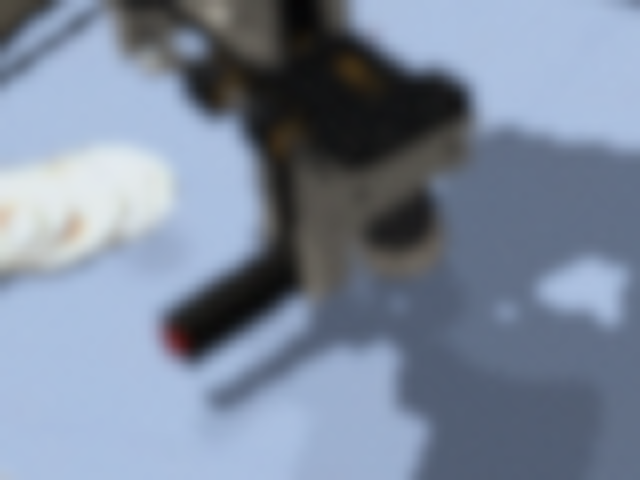

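The handle slope in the picture (about 0.58) matches its slope when standing (0.60), so the mallet is level. Lowering to contact.

Call:
servo_tool(series=[{"dx": 0,"dy": 0,"dz": 8,"ax": 0,"ay": 0,"az": 0,"grip": -1},{"dx": 0,"dy": 0,"dz": 3,"ax": 0,"ay": 0,"az": 0,"grip": -1},{"dx": 0,"dy": 0,"dz": 0,"ax": 0,"ay": 0,"az": 0,"grip": -1}])

```text
clock: 14.85
eef_pos: [0.4395, 0.2823, -0.0166]
eef_rot: [[0.965, -0.246, -0.085], [-0.245, -0.969, 0.021], [-0.088, 0.001, -0.996]]
wrist_force: [0.7, 0.6, -3.2]
grip_width: 0.0163
finger_force: 60.0
```

Call:
servo_tool(series=[{"dx": 0,"dy": 0,"dz": 2,"ax": 0,"ay": 0,"az": 0,"grip": -1},{"dx": 0,"dy": 0,"dz": 0,"ax": 0,"ay": 0,"az": 0,"grip": -1}])

```text
clock: 15.05
eef_pos: [0.4403, 0.2825, -0.0181]
eef_rot: [[0.965, -0.246, -0.084], [-0.246, -0.969, 0.021], [-0.087, -0.0, -0.996]]
wrist_force: [0.0, -0.0, -2.3]
grip_width: 0.0166
finger_force: 60.0
```

Call:
servo_tool(series=[{"dx": 0,"dy": 0,"dz": 2,"ax": 0,"ay": 0,"az": 0,"grip": -1},{"dx": 0,"dy": 0,"dz": 0,"ax": 0,"ay": 0,"az": 0,"grip": -1}])

```text
clock: 15.25
eef_pos: [0.4402, 0.2825, -0.0202]
eef_rot: [[0.965, -0.247, -0.084], [-0.246, -0.969, 0.021], [-0.087, 0.0, -0.996]]
wrist_force: [-0.2, -0.1, -1.6]
grip_width: 0.0165
finger_force: 60.0
```

Call:
servo_tool(series=[{"dx": 0,"dy": 0,"dz": 1,"ax": 0,"ay": 0,"az": 0,"grip": -1},{"dx": 0,"dy": 0,"dz": 0,"ax": 0,"ay": 0,"az": 0,"grip": -0.2},{"dx": 0,"dy": 0,"dz": 0,"ax": 0,"ay": 0,"az": 0,"grip": 0},{"dx": 0,"dy": 0,"dz": 0,"ax": 0,"ay": 0,"az": 0,"grip": 0},{"dx": 0,"dy": 0,"dz": 0,"ax": 0,"ay": 0,"az": 0,"grip": 0},{"dx": 0,"dy": 0,"dz": -20,"ax": 0,"ay": 0,"az": 0,"grip": 0},{"dx": 0,"dy": 0,"dz": -40,"ax": 0,"ay": 0,"az": 0,"grip": 0},{"dx": 0,"dy": 0,"dz": -40,"ax": 0,"ay": 0,"az": 0,"grip": 0},{"dx": 0,"dy": 0,"dz": -40,"ax": 0,"ay": 0,"az": 0,"grip": 1},{"dx": 0,"dy": 0,"dz": 0,"ax": 0,"ay": 0.087,"az": 0.058,"grip": 1},{"dx": 0,"dy": 0,"dz": 0,"ax": 0,"ay": 0,"az": 0,"grip": 1},{"dx": 0,"dy": 0,"dz": 0,"ax": 0,"ay": 0,"az": 0,"grip": 1}])

```text
clock: 16.45
eef_pos: [0.4509, 0.2795, 0.1179]
eef_rot: [[0.954, -0.3, -0.003], [-0.3, -0.954, -0.003], [-0.002, 0.003, -1.0]]
wrist_force: [0.9, -0.6, -0.3]
grip_width: 0.0756
finger_force: 0.0
```

Call:
servo_tool(series=[{"dx": 25.9,"dy": 35.3,"dz": 0,"ax": 0,"ay": 0,"az": 0,"grip": 1},{"dx": 25.9,"dy": 35.3,"dz": 0,"ax": 0,"ay": 0,"az": 0,"grip": 1},{"dx": 25.9,"dy": 35.3,"dz": 0,"ax": 0,"ay": 0,"az": 0,"grip": 1},{"dx": 25.9,"dy": 35.3,"dz": 0,"ax": 0,"ay": 0,"az": 0,"grip": 1},{"dx": 25.9,"dy": 35.3,"dz": 0,"ax": 0,"ay": 0,"az": 0,"grip": 1},{"dx": 25.9,"dy": 35.3,"dz": 0,"ax": 0,"ay": 0,"az": 0,"grip": 1},{"dx": 25.9,"dy": 35.3,"dz": 0,"ax": 0,"ay": 0,"az": 0,"grip": 1},{"dx": 0,"dy": 0,"dz": 0,"ax": 0,"ay": 0,"az": 0,"grip": 1},{"dx": 0,"dy": 0,"dz": 0,"ax": 0,"ay": 0,"az": 0,"grip": 1},{"dx": 0,"dy": 0,"dz": 0,"ax": 0,"ay": 0,"az": 0,"grip": 1}])

```text
clock: 17.45
eef_pos: [0.549, -0.01, 0.1177]
eef_rot: [[0.953, -0.302, -0.004], [-0.302, -0.953, -0.001], [-0.003, 0.002, -1.0]]
wrist_force: [-0.1, 0.4, -0.1]
grip_width: 0.0941
finger_force: 0.0
```

Run:
```python
from look import *
from h import *
s=imaging.snapshot("scene");z=np.load("pics/scene0.npz");z2=np.load("pics/scene2.npz")
from scipy import ndimage
def red(a): # handle end cap
    c=a[185:203,200:216].astype(float);w=np.clip(c[...,0]-c[...,1]*.5-c[...,2]*.5-25,0,None);cy,cx=ndimage.center_of_mass(w);return cx+200,cy+185,w.sum()
def white(a):
    c=a[166:180,226:243].astype(float);w=(c.min(-1)>205)*1.;cy,cx=ndimage.center_of_mass(w);return cx+226,cy+166,w.sum()
for k in(z2,s):print("red end",red(k["pixels"]),"white face",white(k["pixels"]))
a=s["pixels"].astype(int)[170:205,295:330]
m=((a[...,0]-a[...,2]>60)&(a[...,1]<130)&(a[...,0]>110));l,n=ndimage.label(m)
for i in range(1,n+1):
    if (l==i).sum()>4: cy,cx=ndimage.center_of_mass(l==i);print("orange",cx+295,cy+170,(l==i).sum())
P=lambda p:(lambda c:(s["camera_matrix"]@c/c[2])[:2])(s["R"]@np.array(p)+s["t"])
Y=np.array([.301,.954,0])
for sg in(1,-1):print("expected tab",P(np.array([.55,-.0107,.078])+sg*.030*Y))
```

```text
red end (np.float64(208.7941176470588), np.float64(195.15546218487395), np.float64(119.0)) white face (np.float64(234.29310344827587), np.float64(172.1551724137931), np.float64(58.0))
red end (np.float64(210.273631840796), np.float64(194.59701492537314), np.float64(100.5)) white face (np.float64(235.7741935483871), np.float64(171.41935483870967), np.float64(62.0))
orange 306.80645161290323 181.70967741935485 31
orange 316.5 187.5 20
expected tab [305.12911684 181.11178335]
expected tab [316.72875697 190.06345573]
```

The mallet stands within about 3 mm of its old place and the tabs are where expected. Descending to pinch.

Call:
servo_tool(series=[{"dx": 0,"dy": 0,"dz": 25,"ax": 0,"ay": 0,"az": 0,"grip": 1},{"dx": 0,"dy": 0,"dz": 25,"ax": 0,"ay": 0,"az": 0,"grip": 1},{"dx": 0,"dy": 0,"dz": 25,"ax": 0,"ay": 0,"az": 0,"grip": 1},{"dx": 0,"dy": 0,"dz": 20,"ax": 0,"ay": 0,"az": 0,"grip": 1},{"dx": 0,"dy": 0,"dz": 5,"ax": 0,"ay": 0,"az": 0,"grip": 1},{"dx": 0,"dy": 0,"dz": 0,"ax": 0,"ay": 0,"az": 0,"grip": 0.35},{"dx": 0,"dy": 0,"dz": 0,"ax": 0,"ay": 0,"az": 0,"grip": 0.35},{"dx": 0,"dy": 0,"dz": 0,"ax": 0,"ay": 0,"az": 0,"grip": 0.35},{"dx": 0,"dy": 0,"dz": 0,"ax": 0,"ay": 0,"az": 0,"grip": 0.35}], newtons=30)

```text
clock: 18.4
eef_pos: [0.5512, -0.0111, 0.0203]
eef_rot: [[0.953, -0.302, 0.002], [-0.302, -0.953, -0.003], [0.003, 0.002, -1.0]]
wrist_force: [-0.5, 0.6, 0.9]
grip_width: 0.0657
finger_force: 0.0
```

Call:
servo_tool(series=[{"dx": 0,"dy": 0,"dz": 0,"ax": 0,"ay": 0,"az": 0,"grip": -0.3},{"dx": 0,"dy": 0,"dz": 0,"ax": 0,"ay": 0,"az": 0,"grip": -0.3},{"dx": 0,"dy": 0,"dz": 0,"ax": 0,"ay": 0,"az": 0,"grip": -0.3},{"dx": 0,"dy": 0,"dz": 0,"ax": 0,"ay": 0,"az": 0,"grip": -0.3},{"dx": 0,"dy": 0,"dz": 0,"ax": 0,"ay": 0,"az": 0,"grip": -0.3},{"dx": 0,"dy": 0,"dz": 0,"ax": 0,"ay": 0,"az": 0,"grip": -0.3}])

```text
clock: 19.0
eef_pos: [0.5512, -0.0108, 0.0204]
eef_rot: [[0.953, -0.302, 0.002], [-0.302, -0.953, -0.002], [0.002, 0.001, -1.0]]
wrist_force: [-0.6, 2.8, 5.9]
grip_width: 0.0456
finger_force: 30.0
```

Call:
servo_tool(series=[{"dx": 0,"dy": 0,"dz": -3,"ax": 0,"ay": 0,"az": 0,"grip": -0.3},{"dx": 0,"dy": 0,"dz": -3,"ax": 0,"ay": 0,"az": 0,"grip": -0.3},{"dx": 0,"dy": 0,"dz": -3,"ax": 0,"ay": 0,"az": 0,"grip": -0.3},{"dx": 0,"dy": 0,"dz": 0,"ax": 0,"ay": 0,"az": 0,"grip": -0.3}])

```text
clock: 19.4
eef_pos: [0.5496, -0.0106, 0.0279]
eef_rot: [[0.953, -0.302, -0.001], [-0.302, -0.953, -0.002], [-0.001, 0.002, -1.0]]
wrist_force: [0.3, 4.0, -2.2]
grip_width: 0.0452
finger_force: 30.0
```

It's free of the bolt, since the load is only the cassette's weight. Lifting out.

Call:
servo_tool(series=[{"dx": 0,"dy": 0,"dz": -10,"ax": 0,"ay": 0,"az": 0,"grip": -0.3},{"dx": 0,"dy": 0,"dz": -10,"ax": 0,"ay": 0,"az": 0,"grip": -0.3},{"dx": 0,"dy": 0,"dz": -10,"ax": 0,"ay": 0,"az": 0,"grip": -0.3},{"dx": 0,"dy": 0,"dz": -15,"ax": 0,"ay": 0,"az": 0,"grip": -0.3},{"dx": 0,"dy": 0,"dz": -20,"ax": 0,"ay": 0,"az": 0,"grip": -0.3},{"dx": 0,"dy": 0,"dz": -20,"ax": 0,"ay": 0,"az": 0,"grip": -0.3},{"dx": 0,"dy": 0,"dz": -20,"ax": 0,"ay": 0,"az": 0,"grip": -0.3},{"dx": 0,"dy": 0,"dz": -15,"ax": 0,"ay": 0,"az": 0,"grip": -0.3},{"dx": 0,"dy": 0,"dz": 0,"ax": 0,"ay": 0,"az": 0,"grip": -0.3},{"dx": 0,"dy": 0,"dz": 0,"ax": 0,"ay": 0,"az": 0,"grip": -0.3},{"dx": 0,"dy": 0,"dz": 0,"ax": 0,"ay": 0,"az": 0,"grip": -0.3},{"dx": 0,"dy": 0,"dz": 0,"ax": 0,"ay": 0,"az": 0,"grip": -0.3}])

```text
clock: 20.6
eef_pos: [0.549, -0.0106, 0.1465]
eef_rot: [[0.953, -0.302, -0.004], [-0.302, -0.953, -0.002], [-0.003, 0.003, -1.0]]
wrist_force: [-0.8, -0.8, -2.0]
grip_width: 0.0456
finger_force: 30.0
```

```bash
python3 -c "
from look import *
o=sensors.get_obs();print(o['eef_pos'],o['eef_rot'].round(3),o['wrist_force'],o['moment'],o['grip_width'],o['finger_force'])
look('scene',[.52,.05,.10],'pics/c7',66,50,6)"
```

```text
[ 0.54896063 -0.01062377  0.14654585] [[ 0.953 -0.302 -0.004]
 [-0.302 -0.953 -0.002]
 [-0.003  0.003 -1.   ]] [-0.79523867 -0.84913779 -1.97134005] [ 0.05609397  0.02831068 -0.01796434] 0.045567334328338836 29.97156947851181
origin 224 130
```

View pics/c7.png

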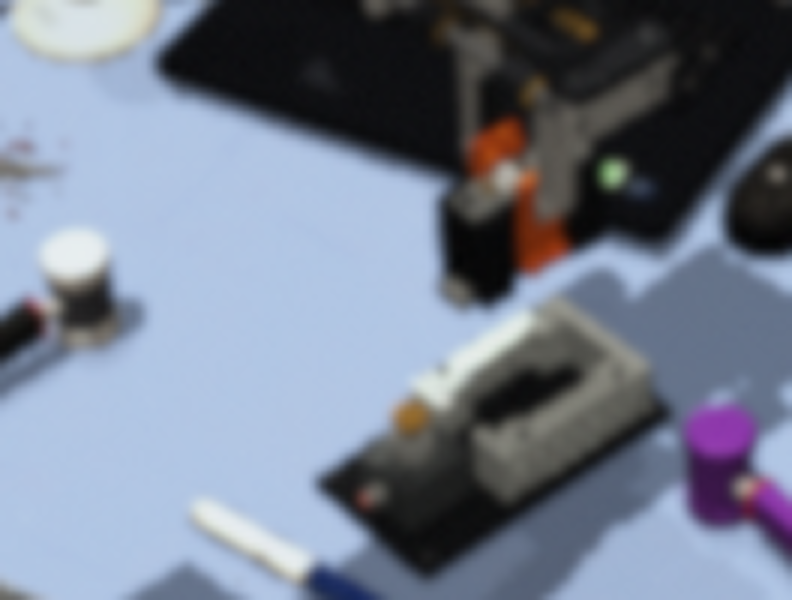

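The cassette hangs level in the gripper at about (480,240), clear above the empty well at (560,390). The mallet stands at (75,290), and the marker and purple look-alike are undisturbed. Handing in.

```bash
python3 -c "
from workcell import r
print(r.job_done())"
```

```text
the job is handed in; nothing more can be done
None
```

The job is handed in at about 21 s of robot time: the pin was knocked fully down, the mallet set back near its old spot clear of the block, and the cassette held level with both catches pinched, its underside about 0.13 m above its seat.

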